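Open the filter cover of the red-marked drying fan

ROBOT

A 6-joint arm with a two-finger parallel gripper is mounted at the origin on the work surface. World frame = base frame: x ahead of the robot, y to its left, z up, the work surface at z = 0. Lengths are in m, angles in degrees, forces in N, time in s.
With the tool pointing down it reaches from about 0.375 to 0.9 m from the base axis. Payload 3.1 kg.
Tool frame: the origin (TCP) lies at the very end of the fingers, on their centre line; the grasp point (between the pads) lies bot.grip_point_offset behind it (bot.grip_point_offset is the distance from the TCP to the grasp point, in m); z points along the fingers, y is the line along which they close (so a half turn about z gives the same grasp; the last joint's range is limited). The gripper opens to 87 mm and grips with 3 to 60 N. Pads are 19 mm wide; open, the fingers measure 117 mm over their backs; the gripper's body (75 mm by 190 mm) begins 51 mm behind the grasp point.
Start: joints at [-81.102, 30.224, 82.088, -0, 67.689, -10.227], TCP at [0.205, -0.59, 0.223] pointing down, gripper open.
Joint ranges: [-176.69, 176.69], [-43.24, 126.21], [12.49, 139.97], [-82, 262], [0, 151.66], [-163.58, 163.58]. Speed limits (degrees/s): [159.86, 159.86, 180, 180, 180, 180].

INTERFACE

Orientations are given as a 3x3 rotation matrix whose columns are the frame's x, y, z axes.
In Python, from rig import bot, viewer, ticket gives the robot as it stands.
- The arm moves only by the tool servo_tool, never from a script. Its argument "targets" is a list of rows, each an object with "offset": the shift along the tool's x, y, z in m, a list of three; "dr": the turn, a rotation vector about the tool's x, y, z in degrees, a list of three. In form: [{"offset": [x, y, z], "dr": [ax, ay, az]}, ...]. A call has 1 to 20 rows; each row is the pose to reach, as a shift and turn from the pose commanded when the call began, along the tool's axes at that moment; what a row does not reach only later rows make up. A row lasts 1/12 s, in which the tool goes at most 41.7 mm and 7.16 degrees, less where a joint would pass 70% of its speed; a pose out of reach is approached as far as the arm can. A call with a gripper value outside its range is refused whole. "gripper" is the gripper command: -1 is fully open, 1 is shut, values between are in proportion, set as the call begins (left out, the last holds). The fingers move at their own pace and stop on an object; the grip force is fixed at half the most. Time passes only in rows, so rows that repeat a pose let the fingers close. It gives the time, the measured TCP pose, the force, the opening and the grip force at its end, in the units of the state.
- bot.read_state(): the state, without advancing time (a new reading comes with each control period).
- viewer.capture(name): name is "scene" or "side" or "wrist"; returns a dict with "color" (400x640x3 uint8, red, green, blue), "camera_matrix" (3x3 intrinsics, pixels), "R" (3x3) and "t" (3): a world point X has camera coordinates R X + t. Camera axes: x right, y down, z forward; pixel columns grow to the right and rows downward; lengths in m; the calibration is good to about 2 mm. A picture is of the moment at which its call begins. There is no depth.
- ticket.hand_in(): hands the job in; it is judged then, once.
The state is a dict: "time_s": time; "joint_positions": joint angles; "qvel": joint speeds; "tau": joint torques, N m; "position": TCP position; "tcp_rot": TCP orientation; "force": force on the tool from outside, world axes, zero at the start; "moment": the same for the moment, N m; "opening": opening from 0.0 (shut) to 1.0 (fully open); "grasp_force": force on a finger pad.
Only numpy, scipy, OpenCV 4.12 (cv2) and the standard library are available. Lean on these libraries where they do the work, as an engineer would, in place of code of your own. Each camera call takes 0.05 s, during which the arm holds its last target. There are 200 camera calls.

TASK

The air filter in the red-marked macaron drying fan needs changing. Squeeze the red release tab on its white vent cover inward, towards the grey fin beside it, then swing the cover up until it stands open, roughly upright, and let go of it. Leave the blue-marked fan's cover shut.

Things in the scene. Friction and masses are not known exactly. Their poses are not given: they have to be found in the camera images.
- red_grip (a point): Point midway between the red tab and a fixed grey fin, 15 mm above the cover's top face: grip here, closing along y. Its axes turn with the cover: x away from the hinge, y along the hinge, z out of the cover (up when shut). The hinge axis lies 120 mm back along -x and 15 mm down along -z, on the robot's side. Fan: aluminium, 200 (x) x 170 x 75 mm high, fixed, red bands; place and yaw vary.
- red_cover (a joint): Opening angle (rad) of its vent cover, a white plate 150 (x) x 130 x 6 mm flush with the fan's top, ending 30 mm beyond red_grip. 0 shut; grows as the edge far from the hinge swings up and over towards the hinge; pi/2 upright, stop at 1.75. Latched until the tab is pressed; the hinge is stiff (0.12 N m), so it stays at any angle.
- red_tab (a joint): Travel (m) of the red release tab: 0 out, 0.009 fully pressed to +y, towards the fin; the latch frees at 0.006. Sprung, 2.5 to 8 N. Tab (-y side) and fin (+y side) are upright plates on the cover, each 26 mm along x, 6 mm thick, 26 mm tall, 46 mm over their outer faces at rest, 37 mm when pressed.
- blue_grip (a point): The same point of the other fan, which is alike but for its blue tab and blue bands; its cover stays shut.

How it is judged:
By the outcome, as a careful person would: the job done as asked, in the order asked, and still so for the second after the job is handed in, with the robot touching nothing.
It also fails if it takes over 35 s, if anything falls off the work surface, if the arm or the gripper's body presses on something with over 40 N, if the wrist force passes 120 N, or if a joint passes its speed limit or range.

## Working session

There is one attempt and no reset: what is moved stays moved. The work goes in short steps, Python scripts to look and compute and a tool call to move; the robot and the scene stay as the last step left them, time stands still between calls to the robot, and variables do not carry over. Pictures are saved under pics/ and viewed, at most 10 in all, crops included, and the job is handed in when it is done.

Besides the shell and the picture viewer there is one more tool, called after "Call:" as name([rows], argument=value, ...), one row to a line, values as JSON. servo_tool: Moves the arm, as the interface text tells. Its arguments: {"type":"object","properties":{"targets":{"type":"array"},"gripper":{"type":"number"}},"required":["targets"]}

```bash
mkdir -p pics; ls; python3 - <<'E'
from rig import bot, viewer
import cv2, numpy as np
s=bot.read_state(); print(s['time_s'],s['position'],s['tcp_rot'],s['opening'],bot.grip_point_offset)
for n in ['scene','side']:
    c=viewer.capture(n); np.savez(f'pics/{n}.npz',**c)
    cv2.imwrite(f'pics/{n}.png',c['color'][:,:,::-1]); print(n,c['camera_matrix'].tolist(),(-np.array(c['R']).T@c['t']))
E
```

```text
pics
0.0 [ 0.20466752 -0.58977135  0.22156873] [[ 9.44802766e-01  3.27639447e-01 -3.55402231e-04]
 [ 3.27639442e-01 -9.44800449e-01  2.12313567e-03]
 [ 3.59838809e-04 -2.12238824e-03 -9.99997683e-01]] 0.9982417250751275 0.0187
scene [[399.8103340884695, 0.0, 320.06845585971473], [0.0, 399.8103340884695, 202.44735118820947], [0.0, 0.0, 1.0]] [1.05319392 0.30941533 0.74702182]
side [[474.7555309708711, 0.0, 320.3044430271869], [0.0, 474.7555309708711, 197.83926083519623], [0.0, 0.0, 1.0]] [0.15241683 0.4778182  0.70704574]
```

View pics/scene.png

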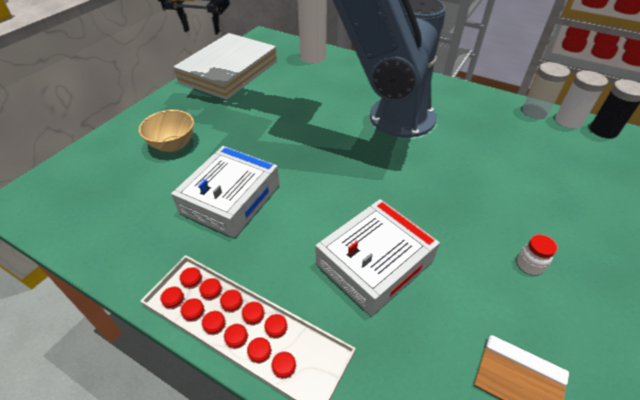

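View pics/side.png

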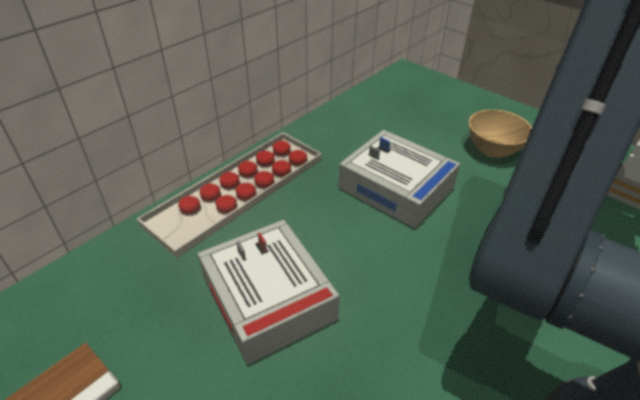

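The scene view shows the red fan around (377,255), with its hinge-side band from (380,203) to (437,243), the red tab at (353,248) and the fin at (367,260). In the side view the tab is at (262,242), the fin at (240,250) and the band around (287,312).

```bash
cat > h.py <<'E'
import numpy as np, cv2
def ray(c,uv,z):
    K,R,t=c['camera_matrix'],c['R'],c['t']
    uv=np.atleast_2d(uv).astype(float)
    d=(np.linalg.inv(K)@np.c_[uv,np.ones(len(uv))].T).T@R
    o=-R.T@t
    return o+d*((z-o[2])/d[:,2])[:,None]
def red(c):
    h=cv2.cvtColor(np.ascontiguousarray(c['color']),cv2.COLOR_RGB2HSV)
    return (((h[...,0]<9)|(h[...,0]>171))&(h[...,1]>120)&(h[...,2]>60)).astype(np.uint8)
def tri(cs,uvs):
    A=[]
    for c,uv in zip(cs,uvs):
        P=c['camera_matrix']@np.c_[c['R'],c['t']]; A.append(P)
    X=cv2.triangulatePoints(A[0],A[1],np.array(uvs[0],float).reshape(2,1),np.array(uvs[1],float).reshape(2,1))
    return (X[:3]/X[3]).ravel()
E
python3 - <<'E'
from h import *
cs={n:dict(np.load(f'pics/{n}.npz')) for n in ['scene','side']}
tab={}
for n,box in [('scene',(310,440,195,310)),('side',(195,345,215,345))]:
    c=cs[n]; m=red(c); x0,x1,y0,y1=box
    k=np.zeros_like(m); k[y0:y1,x0:x1]=m[y0:y1,x0:x1]
    N,L,st,ce=cv2.connectedComponentsWithStats(k)
    for i in range(1,N):
        if st[i,4]<15: continue
        ys,xs=np.where(L==i); P=ray(c,np.c_[xs,ys],0.075)[:,:2]
        r=cv2.minAreaRect((P*1000).astype(np.float32))
        print(n,st[i],ce[i].round(1),'rect',np.round(r[0],1),np.round(r[1],1),round(r[2],1), cv2.boxPoints(r).round(0).tolist())
        if st[i,4]<200 and abs(ce[i][1]-245)<12 and ce[i][0]>225: tab[n]=ce[i]
print(tab)
if len(tab)==2: print(tri([cs['scene'],cs['side']],[tab['scene'],tab['side']]))
E
```

```text
scene [378 202  56  42 436] [405.7 223. ] rect [470.3 184.5] [147.5  18.4] 71.8 [[439.0, 117.0], [456.0, 112.0], [502.0, 252.0], [485.0, 257.0]]
scene [348 241  10  14  76] [352.5 247.9] rect [589.  117.8] [36.5 14.9] 20.0 [[569.0, 119.0], [574.0, 105.0], [609.0, 117.0], [604.0, 131.0]]
scene [390 264  32  32 142] [405.4 280. ] rect [605.3 243.1] [ 6.7 99.2] 71.8 [[557.0, 255.0], [651.0, 224.0], [653.0, 231.0], [559.0, 262.0]]
side [259 234   5   9  24] [261.  238.2] rect [614.4 110.4] [ 4.9 21.4] 66.8 [[604.0, 112.0], [623.0, 104.0], [625.0, 108.0], [606.0, 117.0]]
side [211 287  20  41  64] [221.4 308.6] rect [554.5 252.9] [ 2.6 84.9] 71.5 [[514.0, 265.0], [594.0, 238.0], [595.0, 241.0], [515.0, 268.0]]
side [244 288  88  47 897] [286.5 311.2] rect [470.1 185.7] [147.   17.5] 71.9 [[439.0, 119.0], [456.0, 113.0], [501.0, 253.0], [485.0, 258.0]]
{'scene': array([352.53947368, 247.90789474]), 'side': array([261.04166667, 238.20833333])}
[0.60134969 0.12174551 0.09207604]
```

Call:
servo_tool([
  {"offset": [0.31,-0.28,0],"dr": [0,0,-70]},
  {"offset": [0.31,-0.28,0],"dr": [0,0,-70]},
  {"offset": [0.31,-0.28,0],"dr": [0,0,-70]},
  {"offset": [0.31,-0.28,0],"dr": [0,0,-70]},
  {"offset": [0.31,-0.28,0],"dr": [0,0,-70]},
  {"offset": [0.31,-0.28,0],"dr": [0,0,-70]},
  {"offset": [0.31,-0.28,0],"dr": [0,0,-70]},
  {"offset": [0.31,-0.28,0],"dr": [0,0,-70]},
  {"offset": [0.31,-0.28,0],"dr": [0,0,-70]},
  {"offset": [0.31,-0.28,0],"dr": [0,0,-70]},
  {"offset": [0.62,-0.558,0],"dr": [0,0,-142.7]},
  {"offset": [0.62,-0.558,0],"dr": [0,0,-142.7]},
  {"offset": [0.62,-0.558,0],"dr": [0,0,-142.7]},
  {"offset": [0.62,-0.558,0],"dr": [0,0,-142.7]},
  {"offset": [0.62,-0.558,0],"dr": [0,0,-142.7]},
  {"offset": [0.62,-0.558,0],"dr": [0,0,-142.7]},
  {"offset": [0.62,-0.558,0],"dr": [0,0,-142.7]},
  {"offset": [0.62,-0.558,0],"dr": [0,0,-142.7]},
  {"offset": [0.62,-0.558,0],"dr": [0,0,-142.7]},
  {"offset": [0.62,-0.558,0],"dr": [0,0,-142.7]},
], gripper=-1)

```text
time_s: 1.77
position: [0.6076, 0.1413, 0.2221]
tcp_rot: [[-0.946, 0.323, -0.001], [0.323, 0.946, -0.0], [0.001, -0.0, -1.0]]
force: [1.0, 0.1, 0.2]
opening: 0.996
grasp_force: 0.0
```

Call:
servo_tool([
  {"offset": [0,0,0],"dr": [0,0,0]},
  {"offset": [0,0,0],"dr": [0,0,0]},
  {"offset": [0,0,0],"dr": [0,0,0]},
])

```text
time_s: 2.02
position: [0.6064, 0.139, 0.2218]
tcp_rot: [[-0.944, 0.33, -0.002], [0.33, 0.944, -0.001], [0.002, -0.001, -1.0]]
force: [-0.1, -0.6, 0.1]
opening: 1.002
grasp_force: 0.0
```

```bash
python3 - <<'E'
from rig import bot, viewer
import cv2, numpy as np
from h import *
s=bot.read_state(); print(s['time_s'],s['position'],s['tcp_rot'].round(3) if hasattr(s['tcp_rot'],'round') else s['tcp_rot'],s['joint_positions'],[a for a in dir(bot) if a[0]!='_'])
c=viewer.capture('wrist'); np.savez('pics/w1.npz',**c); cv2.imwrite('pics/w1.png',c['color'][:,:,::-1])
P=c['camera_matrix']@(c['R']@s['position']+c['t']); print('tcp px',P[:2]/P[2])
E
```

```text
2.0167 [0.60640856 0.13901298 0.22175197] [[-0.944  0.33  -0.002]
 [ 0.33   0.944 -0.001]
 [ 0.002 -0.001 -1.   ]] [ 2.65174605e+00  3.01071672e+01  8.24553891e+01 -3.88549330e-02
  6.75690779e+01 -6.80725686e+01] ['PlanningError', 'grip_point_offset', 'read_state']
tcp px [322.81552273 263.85289066]
```

View pics/w1.png

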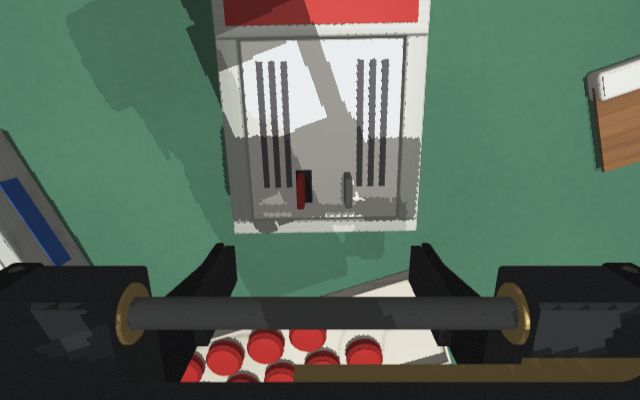

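The wrist view shows the red tab at about (300,190), the fin at (348,189), and the cover outline from row 37 to row 220.

```bash
python3 - <<'E'
from h import *
c=dict(np.load('pics/w1.npz'))
m=red(c); N,L,st,ce=cv2.connectedComponentsWithStats(m)
for i in range(1,N):
    if st[i,4]>60 and ce[i][1]<260: print(st[i],ce[i])
th=np.radians(-18.2); fx=np.array([np.cos(th),np.sin(th)]); fy=np.array([-fx[1],fx[0]])
b=np.array([.4702,.1851])
def loc(uv,z): P=ray(c,uv,z)[:,:2]-b; return np.c_[P@fx,P@fy].round(4).tolist()
print('cover corners',loc([(240,37),(407,37),(402,220),(247,220)],.075))
print('fan far corners',loc([(235,231),(416,231)],.075))
print('slots',loc([(258,61),(266,187),(386,59),(383,185)],.075))
print('tab/fin top',loc([(300,172),(300,208),(348,173),(348,208)],.101), 'base', loc([(300,172),(300,208),(348,208)],.075))
print('cam',-c['R'].T@c['t'])
E
python3 -c "
import cv2
a=cv2.imread('pics/w1.png')[150:240,220:430]
cv2.imwrite('pics/w1c.png',cv2.resize(a,None,fx=3.5,fy=3.5,interpolation=cv2.INTER_NEAREST))"
```

```text
[ 223    0  196   25 4581] [318.41322855  11.30320891]
[296 173   9  36 280] [300.325      190.42857143]
cover corners [[0.0194, -0.0644], [0.0219, 0.0676], [0.176, 0.0709], [0.1734, -0.0715]]
fan far corners [[0.184, -0.0836], [0.1872, 0.0844]]
slots [[0.0373, -0.0514], [0.1423, -0.052], [0.0378, 0.0515], [0.1425, 0.0524]]
tab/fin top [[0.1234, -0.0193], [0.154, -0.0204], [0.125, 0.0195], [0.1548, 0.0195]] base [[0.1292, -0.0211], [0.1627, -0.0224], [0.1635, 0.0213]]
cam [0.5273266  0.16667974 0.38445205]
```

View pics/w1c.png

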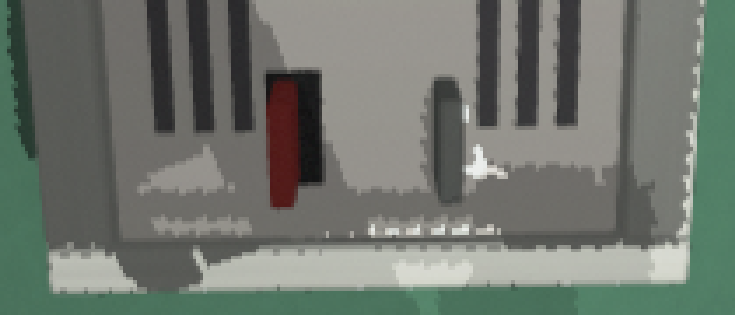

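The close crop confirms that the tab (about 300,190) and the fin (about 348,190) sit upright and centred, with the tab resting in its out position. Next I descend.

Call:
servo_tool([
  {"offset": [0.0023,0.0012,0.03],"dr": [0,0,-1.1]},
  {"offset": [0.0023,0.0012,0.06],"dr": [0,0,-1.1]},
  {"offset": [0.0023,0.0012,0.09],"dr": [0,0,-1.1]},
  {"offset": [0.0023,0.0012,0.11],"dr": [0,0,-1.1]},
  {"offset": [0.0023,0.0012,0.125],"dr": [0,0,-1.1]},
  {"offset": [0.0023,0.0012,0.135],"dr": [0,0,-1.1]},
  {"offset": [0.0023,0.0012,0.141],"dr": [0,0,-1.1]},
  {"offset": [0.0023,0.0012,0.141],"dr": [0,0,-1.1]},
  {"offset": [0.0023,0.0012,0.141],"dr": [0,0,-1.1]},
])

```text
time_s: 2.82
position: [0.606, 0.1404, 0.0822]
tcp_rot: [[-0.95, 0.313, 0.001], [0.313, 0.95, 0.0], [-0.001, 0.0, -1.0]]
force: [0.5, 0.4, 0.2]
opening: 1.0
grasp_force: 0.0
```

```bash
python3 - <<'E'
from rig import bot, viewer
import cv2, numpy as np
a=viewer.capture('wrist')['color'];b=viewer.capture('side')['color']
cv2.imwrite('pics/d1.png',np.vstack([cv2.resize(a[0:300],(640,300)),cv2.resize(b[200:350,150:470],(640,300))])[:,:,::-1])
E
```

```text
(no output)
```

View pics/d1.png

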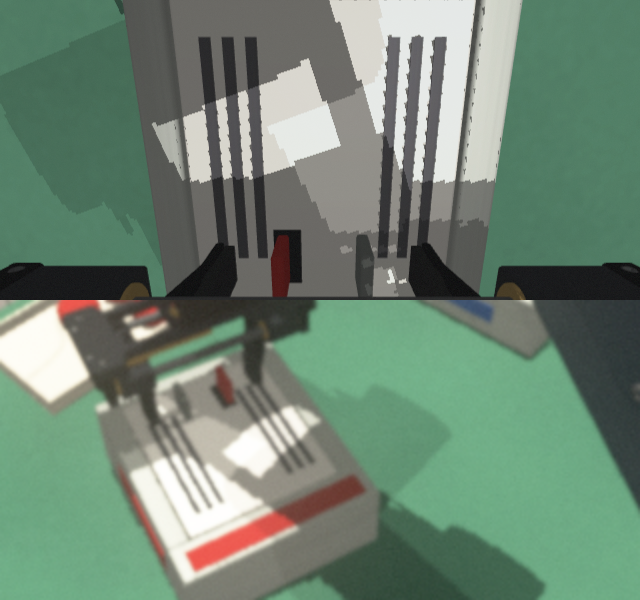

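The fingers straddle the tab (280,265) and the fin (362,265). The fin is fixed, so I shift 4.5 mm towards it before closing. That way the tab takes all the travel.

Call:
servo_tool([
  {"offset": [0.001,0.0045,0.001],"dr": [0,0,0]},
  {"offset": [0.001,0.0045,0.001],"dr": [0,0,0]},
  {"offset": [0.001,0.0045,0.001],"dr": [0,0,0]},
  {"offset": [0.001,0.0045,0.001],"dr": [0,0,0]},
  {"offset": [0.001,0.0045,0.001],"dr": [0,0,0]},
  {"offset": [0.001,0.0045,0.001],"dr": [0,0,0]},
  {"offset": [0.001,0.0045,0.001],"dr": [0,0,0]},
  {"offset": [0.001,0.0045,0.001],"dr": [0,0,0]},
  {"offset": [0.001,0.0045,0.001],"dr": [0,0,0]},
  {"offset": [0.001,0.0045,0.001],"dr": [0,0,0]},
  {"offset": [0.001,0.0045,0.001],"dr": [0,0,0]},
  {"offset": [0.001,0.0045,0.001],"dr": [0,0,0]},
], gripper=1)

```text
time_s: 3.92
position: [0.6059, 0.1454, 0.0806]
tcp_rot: [[-0.95, 0.311, -0.0], [0.311, 0.95, -0.001], [0.0, -0.001, -1.0]]
force: [-0.7, -2.6, 0.4]
opening: 0.418
grasp_force: 30.0
```

Call:
servo_tool([
  {"offset": [0.0005,0,-0.0063],"dr": [0,-3,0]},
  {"offset": [0.0012,0,-0.0125],"dr": [0,-6,0]},
  {"offset": [0.0023,0,-0.0187],"dr": [0,-9,0]},
  {"offset": [0.0038,0,-0.0248],"dr": [0,-12,0]},
  {"offset": [0.0055,0,-0.0309],"dr": [0,-15,0]},
  {"offset": [0.0076,0,-0.0368],"dr": [0,-18,0]},
  {"offset": [0.0099,0,-0.0426],"dr": [0,-21,0]},
  {"offset": [0.0126,0,-0.0483],"dr": [0,-24,0]},
  {"offset": [0.0156,0,-0.0539],"dr": [0,-27,0]},
  {"offset": [0.0188,0,-0.0593],"dr": [0,-30,0]},
  {"offset": [0.0188,0,-0.0593],"dr": [0,-30,0]},
  {"offset": [0.0188,0,-0.0593],"dr": [0,-30,0]},
])

```text
time_s: 4.92
position: [0.5876, 0.1513, 0.1398]
tcp_rot: [[-0.823, 0.312, 0.474], [0.269, 0.95, -0.157], [-0.499, -0.001, -0.866]]
force: [0.0, -3.4, -2.0]
opening: 0.422
grasp_force: 30.0
```

```bash
python3 - <<'E'
from rig import bot, viewer
import cv2, numpy as np
s=bot.read_state(); print(np.round(s['joint_positions'],1), s['force'])
b=viewer.capture('side')['color']
cv2.imwrite('pics/d2.png',b[:,:,::-1])
E
```

```text
[ 11.   31.3 108.3 -46.7  19.6 -19.3] [ 0.00692947 -3.3919202  -2.00024775]
```

View pics/d2.png

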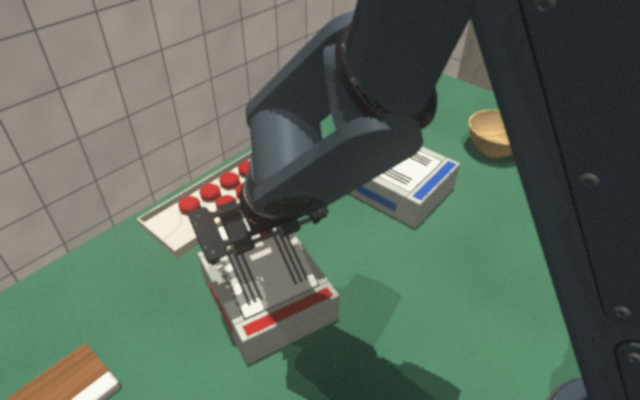

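The side view shows the cover lifted about 30° with the tab and fin gripped. Joint 4 is nearing its limit, so I'll go a little further by grip, then release and push from beneath.

Call:
servo_tool([
  {"offset": [0.0005,0,-0.0063],"dr": [0,-3,0]},
  {"offset": [0.0012,0,-0.0125],"dr": [0,-6,0]},
  {"offset": [0.0012,0,-0.0125],"dr": [0,-6,0]},
  {"offset": [0.0023,0,-0.0187],"dr": [0,-9,0]},
  {"offset": [0.0023,0,-0.0187],"dr": [0,-9,0]},
  {"offset": [0.0023,0,-0.0187],"dr": [0,-9,0]},
])

```text
time_s: 5.47
position: [0.5752, 0.1555, 0.1566]
tcp_rot: [[-0.747, 0.32, 0.583], [0.248, 0.947, -0.202], [-0.617, -0.006, -0.787]]
force: [-5.6, -4.9, -4.3]
opening: 0.416
grasp_force: 30.0
```

```bash
python3 - <<'E'
from rig import bot
import numpy as np
s=bot.read_state(); print(np.round(s['joint_positions'],1))
E
```

```text
[ 14.5  30.6 113.2 -81.6  20.2  18. ]
```

Call:
servo_tool([
  {"offset": [0,0,0],"dr": [0,0,0]},
  {"offset": [0,0,0],"dr": [0,0,0]},
  {"offset": [0,0,0],"dr": [0,0,0]},
  {"offset": [0,0,0],"dr": [0,0,0]},
  {"offset": [0,0,0],"dr": [0,0,0]},
  {"offset": [0,0,0],"dr": [0,0,0]},
  {"offset": [0,0,-0.01],"dr": [0,1,0]},
  {"offset": [0,0,-0.02],"dr": [0,3,0]},
  {"offset": [0,0,-0.03],"dr": [0,5,0]},
  {"offset": [0,0,-0.04],"dr": [0,8,0]},
  {"offset": [-0.01,0,-0.055],"dr": [0,12,0]},
  {"offset": [-0.028,0,-0.075],"dr": [0,18,0]},
  {"offset": [-0.028,0,-0.075],"dr": [0,24,0]},
  {"offset": [-0.028,0,-0.075],"dr": [0,30,0]},
  {"offset": [-0.028,0,-0.075],"dr": [0,36,0]},
  {"offset": [-0.028,0,-0.075],"dr": [0,38,0]},
  {"offset": [-0.028,0,-0.075],"dr": [0,38,0]},
  {"offset": [-0.028,0,-0.075],"dr": [0,38,0]},
], gripper=-1)

```text
time_s: 6.97
position: [0.5575, 0.165, 0.2358]
tcp_rot: [[-0.949, 0.315, 0.011], [0.315, 0.949, -0.006], [-0.012, -0.002, -1.0]]
force: [-1.0, -0.5, -0.8]
opening: 1.002
grasp_force: 0.0
```

```bash
python3 - <<'E'
from rig import bot, viewer
import cv2, numpy as np
s=bot.read_state(); print(np.round(s['joint_positions'],1), s['force'])
a=viewer.capture('wrist')['color'];b=viewer.capture('side')['color']
cv2.imwrite('pics/d3.png',np.vstack([cv2.resize(a[0:300],(640,300)),cv2.resize(b[150:400,150:520],(444,300)) if 0 else cv2.resize(b[130:380,100:633],(640,300))])[:,:,::-1])
E
```

```text
[  5.7  25.8  88.   -0.4  65.6 -65.8] [-0.99558204 -0.54612883 -0.7552728 ]
```

View pics/d3.png

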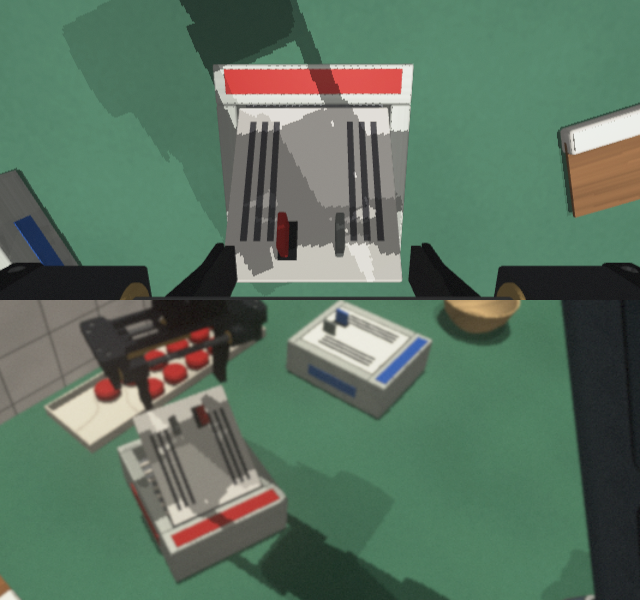

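The wrist view shows the cover standing at about 38° with nothing touching it (tab at 283,235, fin at 340,233), and the side view agrees. I now close the fingers, go beyond the edge and descend.

Call:
servo_tool([
  {"offset": [-0.035,-0.006,0],"dr": [0,0,0]},
  {"offset": [-0.07,-0.006,0],"dr": [0,0,0]},
  {"offset": [-0.1,-0.006,0],"dr": [0,0,0]},
  {"offset": [-0.1,-0.006,0],"dr": [0,0,0]},
  {"offset": [-0.1,-0.006,0],"dr": [0,0,0]},
  {"offset": [-0.1,-0.006,0],"dr": [0,0,0]},
  {"offset": [-0.1,-0.006,0.03],"dr": [0,0,0]},
  {"offset": [-0.1,-0.006,0.06],"dr": [0,0,0]},
  {"offset": [-0.1,-0.006,0.09],"dr": [0,0,0]},
  {"offset": [-0.1,-0.006,0.108],"dr": [0,0,0]},
  {"offset": [-0.1,-0.006,0.108],"dr": [0,0,0]},
  {"offset": [-0.1,-0.006,0.108],"dr": [0,0,0]},
], gripper=1)

```text
time_s: 8.07
position: [0.6479, 0.1285, 0.128]
tcp_rot: [[-0.95, 0.313, 0.005], [0.313, 0.95, -0.006], [-0.006, -0.004, -1.0]]
force: [-0.4, 0.1, -0.0]
opening: 0.174
grasp_force: 0.0
```

Call:
servo_tool([
  {"offset": [0.018,0,0],"dr": [0,0,0]},
  {"offset": [0.034,0,0],"dr": [0,0,0]},
  {"offset": [0.045,0,-0.01],"dr": [0,0,0]},
  {"offset": [0.057,0,-0.022],"dr": [0,0,0]},
  {"offset": [0.068,0,-0.03],"dr": [0,0,0]},
  {"offset": [0.078,0,-0.037],"dr": [0,0,0]},
  {"offset": [0.09,0,-0.042],"dr": [0,0,0]},
  {"offset": [0.102,0,-0.047],"dr": [0,0,0]},
  {"offset": [0.115,0,-0.051],"dr": [0,0,0]},
  {"offset": [0.127,0,-0.054],"dr": [0,0,0]},
  {"offset": [0.127,0,-0.054],"dr": [0,0,0]},
  {"offset": [0.127,0,-0.054],"dr": [0,0,0]},
])

```text
time_s: 9.07
position: [0.5272, 0.168, 0.181]
tcp_rot: [[-0.95, 0.313, 0.005], [0.313, 0.95, -0.006], [-0.007, -0.004, -1.0]]
force: [0.7, 0.1, -0.1]
opening: 0.006
grasp_force: 0.0
```

```bash
python3 - <<'E'
from rig import bot, viewer
import cv2, numpy as np
s=bot.read_state(); print(np.round(s['joint_positions'],1), s['force'],s['position'])
a=viewer.capture('scene')['color'];b=viewer.capture('side')['color']
cv2.imwrite('pics/d4.png',np.vstack([cv2.resize(a[130:330,200:520],(480,300)),cv2.resize(b[130:380,150:550],(480,300))])[:,:,::-1])
E
```

```text
[  6.3  27.7  95.1  -0.4  56.9 -65.2] [ 0.70140566  0.0837797  -0.12006334] [0.52720238 0.16802483 0.18103356]
```

View pics/d4.png

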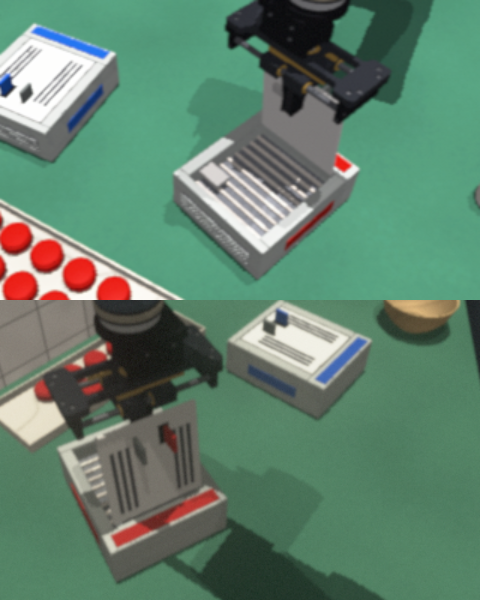

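Both views show the cover pushed nearly upright, around 80°, with the closed fingers behind its far face. One last push, then back off and up.

Call:
servo_tool([
  {"offset": [0.005,0,-0.001],"dr": [0,0,0]},
  {"offset": [0.01,0,-0.002],"dr": [0,0,0]},
  {"offset": [0.016,0,-0.003],"dr": [0,0,0]},
  {"offset": [0.016,0,-0.003],"dr": [0,0,0]},
  {"offset": [0.016,0,-0.003],"dr": [0,0,0]},
  {"offset": [0.005,0,-0.003],"dr": [0,0,0]},
  {"offset": [-0.02,0,-0.003],"dr": [0,0,0]},
  {"offset": [-0.05,0,-0.003],"dr": [0,0,0]},
  {"offset": [-0.08,0,-0.02],"dr": [0,0,0]},
  {"offset": [-0.1,0,-0.05],"dr": [0,0,0]},
  {"offset": [-0.12,0,-0.08],"dr": [0,0,0]},
  {"offset": [-0.12,0,-0.1],"dr": [0,0,0]},
  {"offset": [-0.12,0,-0.1],"dr": [0,0,0]},
  {"offset": [-0.12,0,-0.1],"dr": [0,0,0]},
])

```text
time_s: 10.33
position: [0.6434, 0.1301, 0.2836]
tcp_rot: [[-0.949, 0.314, 0.011], [0.314, 0.949, -0.006], [-0.012, -0.002, -1.0]]
force: [0.2, -0.9, -0.9]
opening: 0.01
grasp_force: 0.0
```

```bash
python3 - <<'E'
from rig import bot, viewer
import cv2, numpy as np
a=viewer.capture('scene')['color'];b=viewer.capture('side')['color']
cv2.imwrite('pics/d5.png',np.vstack([cv2.resize(a[100:300,200:520],(480,300)),cv2.resize(b[130:380,150:550],(480,300))])[:,:,::-1])
E
```

```text
(no output)
```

View pics/d5.png

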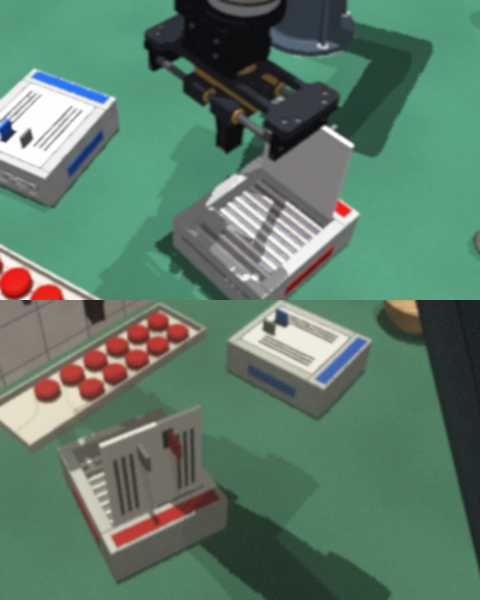

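The red cover stands free and looks upright, the arm is clear, and the blue cover is shut. I'll check the angle from the cover's top corners, at side-view pixels (319,218) and (233,248), and hand in if it's right.

```bash
python3 - <<'E'
from h import *
from rig import ticket
c=dict(np.load('pics/side.npz')); th=np.radians(-18.2); fx=np.array([np.cos(th),np.sin(th)])
P=ray(c,[(319,218),(233,248)],.224)[:,:2]-np.array([.4702,.1851])
a=np.degrees(np.arccos((P@fx-.0215)/.15)); print(a)
if 78<a.mean()<99: print(ticket.hand_in())
E
```

```text
[88.82943642 86.16776029]
the job is handed in; nothing more can be done
None
```

The red-marked fan's cover now stands open at about 87° and has been let go. The blue-marked fan's cover was left shut and the arm is clear. The job was handed in at about 10 s of the 35 s allowed.

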